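Snap the hairpin clip onto the clevis pin

TASK

Pick up the hairpin spring clip by its red pull tab, lay it on the aluminium plate in front of the standing pin and push it sideways over the pin's shank, under the brass head, until its legs snap past the shank and the pin sits fully home in the eye; then let go. The pin is loose and gives way at first, so feel for the snap and never force it (stay below 20 N). Leave the blue box, the jar, the cutters and the highlighter where they are.

Things in the scene. Friction and masses are not known exactly. Their poses are not given: they have to be found in the camera images.
- clip: Hairpin spring clip, 5 mm thick, about 70 g, lying flat: two sprung steel wire legs, red plastic pull tab at the tail. Origin: centre of the eye (where the shank comes to sit), on the underside. +x points out of the mouth, z up. The 12 mm eye is closed 6.8 mm behind the origin by a rigid seat.
- clip_grip (a point): Centre of the red pull tab (24 long along clip x, 10 wide along clip y, standing from 6 to 38 mm above the underside): 36 mm behind the eye and 22 mm above the underside. Same axes as the clip. Pinch it across its 10 mm width.
- pin: Upright steel pin, shank 12 mm in diameter, brass head 20 mm. Origin: on its axis at the top face of the aluminium plate (24 mm above the bench, 155 x 86 mm, fixed; it reaches at least 75 mm from the pin towards the pin's -x, with nothing on it). x axis, along the black slot: the direction to push the clip. z up.
- blue_box: Small open blue box 44 x 64 x 15 mm, bystander; origin at the centre of its underside.
- enamel_jar_1: Small jar with white lid 42 mm across, 58 mm high, bystander; origin at the centre of its underside.
- flush_cutter: Green-handled cutters 42 x 99 x 11 mm lying flat, bystander; origin at the centre of its underside.
- highlighter: Yellow and black marker 12 x 49 x 12 mm lying down, bystander; origin at the centre of its underside.
- clip_mouth (a point): Middle of the clip's mouth, 18 mm ahead of the eye's centre, 2.5 mm above the underside. Here the legs are 21 mm apart inside; 6.5 mm ahead of the eye's centre they narrow to a throat of only 7.5 mm. The legs spring apart: 6 to 12 N of push snaps the throat over the 12 mm shank, then the force drops until the shank meets the seat.
- pin_head (a point): Top centre of the pin's head, 14.5 mm above the plate; the head's underside is 8.5 mm above the plate. The pin is loose in its slot: pushed with about 2.5 N it slides along its +x by an unmeasured 8 to 40 mm, different every time, until the slot's end stops it; only against that stop can the clip be snapped on.
Mind the look-alikes: they are no part of the job. There is more than one size of the clip; the job needs the larger.

How it is judged (in metres and radians):
On the way, in this order (a step that is already met when the one before it is completed fails the run):
1. the clip has been lifted onto the level of the plate or higher (height (world z) of clip above 0.022 m), for 0.2 s.
2. the clip has snapped past the shank: the pin's axis is within 3 mm of the eye's centre (horizontal distance between clip and pin below 0.003 m and z of clip in the frame of pin below 0.005 m), for 0.2 s.
At the end, for the whole second after the job is handed in: The clip lies flat (within 0.15 rad) and at rest on the plate under the pin's head, snapped on: the pin's axis within 3 mm of the centre of the clip's eye, height within -3 to +5 mm of the plate; released (all of step 2 and z of clip in the frame of pin above -0.003 m and angle between clip's own z axis and vertical below 0.15 rad and linear speed of clip below 0.02 m/s); the robot touches nothing.
It fails at once if the clip presses on the pin with more than 20 N (contact force between clip and pin above 20 N).
It fails at once if the robot presses on the pin with more than 5 N (contact force between any of the fingers, the arm and pin above 5 N).
It fails at once if a bystander is moved more than 15 mm (distance of any of blue_box, enamel_jar_1, flush_cutter, highlighter from where it was at the start of the episode above 0.015 m).
It also fails if it takes over 56 s, if anything falls off the work surface, if the arm or the gripper's body presses on something with over 40 N, if the wrist force passes 120 N, or if a joint passes its speed limit or range.

ROBOT

A 6-joint arm with a two-finger parallel gripper is mounted at the origin on a cart in front of the work surface, level with it; the furniture and walls round the work are solid. World frame = base frame: x ahead of the robot, y to its left, z up, the work surface at z = 0. Lengths are in mm, angles in rad, forces in N, time in s.
With the tool pointing down it reaches from about 350 to 975 mm from the base axis. Payload 7.1 kg.
Tool frame: the origin (TCP) lies at the very end of the fingers, on their centre line; the grasp point (between the pads) lies 19 mm behind it (ctrl.grasp_offset is the distance from the TCP to the grasp point, in mm); z points along the fingers, y is the line along which they close (so a half turn about z gives the same grasp; the last joint's range is limited). The gripper opens to 88 mm and grips with 3 to 60 N. Pads are 20 mm wide; open, the fingers measure 115 mm over their backs; the gripper's body (75 mm by 178 mm) begins 61 mm behind the grasp point.
Start: joints at [1.21, 0.423, 1.63, -0, 1.089, -0.019], TCP at [209.457, 588.84, 188.375] pointing down, gripper open.
Joint ranges: [-3, 3], [-0.9, 2.11], [0.09, 2.58], [-1.31, 4.45], [0.11, 2.69], [-2.54, 2.54]. Speed limits (rad/s): [2.39, 2.39, 3.01, 3.14, 3.14, 3.14].

INTERFACE

Orientations are given as a rotation vector (axis times angle).
In Python, from workcell import ctrl, viewer, ticket, models gives the robot as it stands.
- The arm moves only by the tool play_rows, never from a script. Its arguments are lists of equal length, an entry for each row: "dp": the shift along the world's x, y, z in mm, a list of three; "yaw": the turn about the world's z in degrees. In form: {"dp": [[tx, ty, tz], ...], "yaw": [yaw, ...]}. A call has 1 to 8 rows; each row shifts and turns the commanded pose from where the row before left it; what a row does not reach is not made up. A row lasts 1/12 s, in which the tool goes at most 41.7 mm and 7.16 degrees, less where a joint would pass 70% of its speed; a pose out of reach is approached as far as the arm can. A call is refused whole if a number of a shift passes 41.7 or a number of a turn 7.16, either way. A call with a gripper value outside its range is refused whole. "gripper" is the closure, from 0 (fully open) to 1 (shut), set as the call begins (left out, the last holds). The fingers move at their own pace and stop on an object; the grip force is fixed at half the most. Time passes only in rows, so rows that do not move let the fingers close. It gives the time, the measured TCP pose, the force, the opening and the grip force at its end, in the units of the state.
- ctrl.get_obs(): the state, without advancing time (a new reading comes with each control period).
- viewer.get_image(name): name is "scene" or "top" or "wrist"; returns a dict with "pixels" (384x512x3 uint8, red, green, blue), "range_z" (384x512 float32, mm along the optical axis (not along the pixel's ray), 0 where there is no reading), "fx", "fy", "cx", "cy" (pixels), "T" (4x4, takes a point from camera to world coordinates); the wrist camera has in their place "hand_eye" (4x4, takes a point from camera to tool coordinates, whose origin is the TCP and whose axes are the flange's). Camera axes: x right, y up, looking along -z (the intrinsics and any distortion apply to the point x, -y, -z); pixel columns grow to the right and rows downward; lengths in mm; the calibration is good to about 2 mm. A picture is of the moment at which its call begins: read the wrist's pose just before it.
- ticket.close_job(): hands the job in; it is judged then, once.
Trained networks look in a picture, given as the dict that the camera call returned (one of the last four; its "shot" number tells which), for a name from the list of things; names that differ only in an ending like _2 or _b are one class to them, and where a whole thing is asked for, a point or a joint stands for the part that bears it (a point fixed in the world has none). Each returns a list of dicts, best first, with "conf" (0 to 1); they miss things now and then, are a little off and sometimes report something else, mostly with a low value. They report only what shows in the picture. A call takes as long as a camera call. They do not tell look-alikes from the thing itself.
- models.look_for(picture, name): "bbox" ([centre column, centre row, width, height] in pixels, round what is visible of it).
- models.landmark_of(picture, name): "location" ([column, row] in pixels: a listed point, or the origin of a listed thing).
The state is a dict: "t": time; "qpos": joint angles; "qvel": joint speeds; "joint_torque": joint torques, N m; "ee_pos": TCP position; "orientation": TCP orientation; "ft_force": force on the tool from outside, world axes, zero at the start; "moment": the same for the moment, N m; "width": finger opening in mm; "grasp_force": force on a finger pad.
Only numpy, scipy, OpenCV 4.12 (cv2) and the standard library are available. Lean on these libraries where they do the work, as an engineer would, in place of code of your own. Each camera call takes 0.05 s, during which the arm holds its last target. There are 200 camera calls.

## Working session

There is one attempt and no reset: what is moved stays moved. The work goes in short steps, Python scripts to look and compute and a tool call to move; the robot and the scene stay as the last step left them, time stands still between calls to the robot, and variables do not carry over. Pictures are saved under pics/ and viewed, at most 10 in all, crops included, and the job is handed in when it is done.

Besides the shell and the picture viewer there is one more tool, called after "Call:" by a JSON object that holds its "name" and its "arguments". play_rows: Moves the arm, as the interface text tells. Its arguments: {"type":"object","properties":{"dp":{"type":"array"},"yaw":{"type":"array"},"gripper":{"type":"number"}},"required":["dp","yaw"]}

```bash
mkdir -p pics
cat > h.py <<'E'
import numpy as np, cv2
from scipy.spatial.transform import Rotation as R
from workcell import ctrl, viewer, ticket, models
def cam(name):
    o=ctrl.get_obs(); p=viewer.get_image(name)
    if 'T' in p: T=np.array(p['T'])
    else:
        B=np.eye(4);B[:3,:3]=R.from_rotvec(o['orientation']).as_matrix();B[:3,3]=o['ee_pos'];T=B@np.array(p['hand_eye'])
    return p,T
def ray(p,T,u,v):
    d=np.array([(u-p['cx'])/p['fx'],-(v-p['cy'])/p['fy'],-1.]);return T[:3,3],T[:3,:3]@d
def atz(p,T,u,v,z):
    c,d=ray(p,T,u,v);return c+d*(z-c[2])/d[2]
def pt(p,T,u,v):
    r=p['range_z'][int(round(v)),int(round(u))];c,d=ray(p,T,u,v);return c+d*r
def save(p,n): cv2.imwrite('pics/'+n,p['pixels'][:,:,::-1])
E
python3 - <<'E'
from h import *
np.set_printoptions(precision=1,suppress=True)
ims=[]
for n in ['top','scene']:
    p,T=cam(n); ims.append(p['pixels']); print(n,[k for k in p])
    for k in ['clip','clip_grip','clip_mouth','pin','pin_head','blue_box','enamel_jar_1','flush_cutter','highlighter']:
        for d in models.landmark_of(p,k)[:3]:
            print(k,round(d['conf'],2),np.array(d['location']),pt(p,T,*d['location']))
save({'pixels':ims[0]},'top.png');save({'pixels':ims[1]},'scene.png')
E
```

```text
top ['pixels', 'range_z', 'fx', 'fy', 'cx', 'cy', 'T', 'shot']
clip 0.62 [292.7 201.2] [461.2 158.4   2.4]
clip 0.56 [255. 208.] [444.1 255.4  -2.2]
clip_grip 0.52 [248.6 219.8] [415.3 271.4  37.2]
clip_grip 0.49 [284.8 193.7] [479.7 180.6  27.3]
clip_mouth 0.45 [260.7 203.1] [456.6 240.7   2. ]
clip_mouth 0.45 [295.4 205.1] [451.1 151.4   0.6]
pin_head 0.48 [342.5 158.3] [567.1  36.7  36.3]
blue_box 0.76 [300.5 231.3] [384.1 139.4   4.2]
enamel_jar_1 0.79 [287.7 135.9] [619.8 174.9  58.1]
flush_cutter 0.55 [161.7 212.6] [433.5 493.7   5.3]
highlighter 0.64 [195.3 154.1] [582.5 407.4  11.5]
scene ['pixels', 'range_z', 'fx', 'fy', 'cx', 'cy', 'T', 'shot']
clip 0.41 [284.5 200.5] [462.5 155.    0.6]
clip_grip 0.53 [271.6 198.5] [484.  182.8  10. ]
clip_mouth 0.46 [291.1 201.4] [447.7 145.    0.9]
pin 0.35 [291.2 160.2] [553.7  33.5  30.1]
pin_head 0.59 [288.3 157. ] [562.1  37.7  39.1]
pin_head 0.5 [182.8 224. ] [560.2 415.4  12. ]
blue_box 0.76 [308.4 213.1] [377.  157.4  12.1]
enamel_jar_1 0.86 [239.2 176.3] [617.9 179.9   9.8]
flush_cutter 0.63 [187.3 275.4] [428.5 497.7   0.2]
highlighter 0.37 [181.1 219.5] [574.5 410.2  14.1]
```

View pics/top.png

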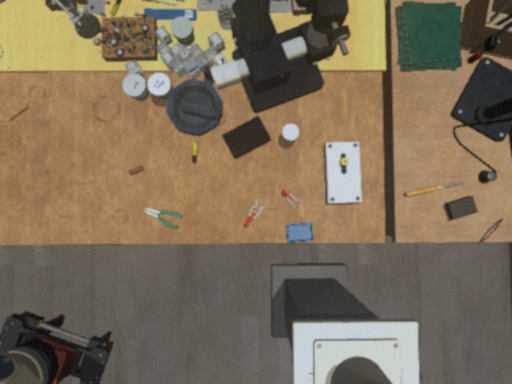

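View pics/scene.png

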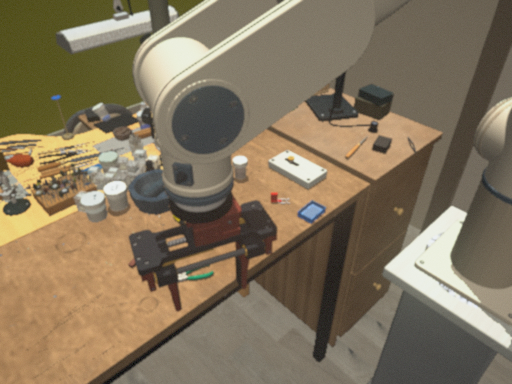

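Call:
{"name": "play_rows", "arguments": {"dp": [[22, -33, 0], [22, -33, 0], [22, -33, 0], [22, -33, 0], [22, -33, 0]], "yaw": [0, 0, 0, 0, 0], "gripper": 0}}

```text
t: 1.42
ee_pos: [320.1, 422.4, 188.5]
orientation: [0.533, 3.096, 0.0]
ft_force: [-0.0, -0.4, 0.6]
width: 87.8
grasp_force: 0.0
```

Call:
{"name": "play_rows", "arguments": {"dp": [[22, -33, 0], [22, -33, 0], [22, -33, 0], [22, -33, 0], [0, 0, 0]], "yaw": [0, 0, 0, 0, 0]}}

```text
t: 1.83
ee_pos: [410.3, 287.2, 188.6]
orientation: [0.541, 3.093, -0.002]
ft_force: [-1.0, 0.1, 0.7]
width: 87.8
grasp_force: 0.0
```

Run:
```python
from h import *
np.set_printoptions(precision=1,suppress=True)
o=ctrl.get_obs();print(o['t'],o['ee_pos'],R.from_rotvec(o['orientation']).as_matrix(),o['qpos'])
p,T=cam('wrist');print(p['hand_eye'],p['fx'])
for k in ['clip','clip_grip','clip_mouth']:
    for d in models.landmark_of(p,k)[:3]:
        print(k,round(d['conf'],2),np.array(d['location']),pt(p,T,*d['location']))
save(p,'w1.png')
```

```text
1.8333 [410.3 287.2 188.6] [[-0.9  0.3  0. ]
 [ 0.3  0.9 -0. ]
 [-0.  -0.  -1. ]] [ 0.6  0.2  1.9 -0.   1.  -0.6]
[[   0.     1.     0.3   73.7]
 [   1.    -0.     0.    -0. ]
 [   0.     0.3   -1.  -197.7]
 [   0.     0.     0.     1. ]] 341.5837303907576
clip 0.69 [165.  244.5] [390.2 248.1 228.7]
clip 0.67 [232.3 200.5] [436.8 252.2   2.4]
clip_grip 0.96 [239.1 174.4] [403.7 274.5  39.1]
clip_grip 0.73 [186.1 259.5] [478.4 181.3  28. ]
clip_mouth 0.67 [230.4 218.6] [457.2 242.    1.6]
```

View pics/w1.png

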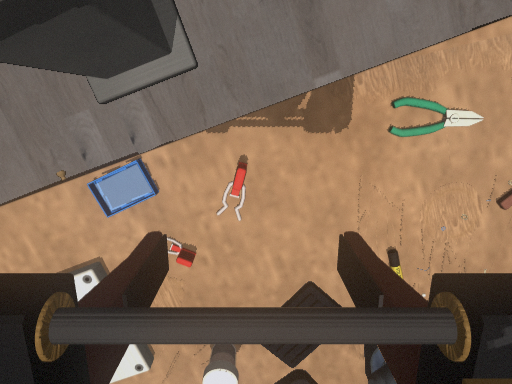

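```bash
cat >> h.py <<'E'
def cloud(p,T):
    v,u=np.mgrid[0:384,0:512];r=p['range_z']
    d=np.stack([(u-p['cx'])/p['fx'],-(v-p['cy'])/p['fy'],-np.ones_like(u,float)],-1)*r[...,None]
    return d@T[:3,:3].T+T[:3,3]
def rect(P):
    (c,s,a)=cv2.minAreaRect(P[:,:2].astype(np.float32));return np.round(c,1),np.round(s,1),round(a,1)
E
python3 - <<'E'
from h import *
np.set_printoptions(precision=1,suppress=True)
p,T=cam('wrist');print(atz(p,T,232.3,200.5,0),atz(p,T,239.1,174.4,22),atz(p,T,230.4,218.6,2.5))
C=cloud(p,T);I=p['pixels'].astype(int)
m=np.zeros((384,512),bool);m[140:230,205:265]=1
red=m&(I[...,0]>1.6*I[...,1]+30)&(I[...,2]<90)&(I[...,0]>1.8*I[...,2])
print(red.sum())
for lo,hi in [(33,45),(20,45),(4,33)]:
    s=m&(C[...,2]>lo)&(C[...,2]<hi);P=C[s];print(lo,s.sum(),P.mean(0),rect(P))
print(np.median(C[150:230,270:330,2]))
np.save('/tmp/x.npy',C)
E
```

```text
[434.1 257.4   0. ] [403.5 278.1  22. ] [453.7 247.9   2.5]
240
33 216 [407.7 272.5  38.4] (array([408.3, 272.2]), array([10.5, 23.8]), 55.7)
20 239 [406.9 273.1  37.2] (array([408.3, 272.2]), array([10.5, 23.8]), 55.6)
4 385 [430.1 256.7   7.5] (array([419.1, 257.2]), array([36.1, 83.1]), 71.3)
1.2929891657032897
```

Call:
{"name": "play_rows", "arguments": {"dp": [[0, -8, -30], [0, -8, -35], [0, 0, -35], [0, 0, -20], [0, 0, 0], [0, 0, 0]], "yaw": [-5, -5, -4.5, 0, 0, 0]}}

```text
t: 2.58
ee_pos: [406.3, 276.6, 67.8]
orientation: [-0.916, -3.003, 0.003]
ft_force: [0.4, 0.2, 0.8]
width: 87.7
grasp_force: 0.0
```

Run:
```python
from h import *
np.set_printoptions(precision=1,suppress=True)
p,T=cam('wrist');o=ctrl.get_obs();M=R.from_rotvec(o['orientation']).as_matrix()
print(o['ee_pos'],np.degrees(np.arctan2(M[1,1],M[0,1])),M[2])
C=cloud(p,T)
s=(C[...,2]>30)&(C[...,2]<45)&(np.hypot(C[...,0]-408,C[...,1]-272)<25);P=C[s];print(s.sum(),P.mean(0),rect(P))
```

```text
[407.3 277.   68.9] 56.04918985707654 [-0.  0. -1.]
487 [407.2 273.   38.2] (array([408.3, 272. ]), array([10.1, 24.5]), 56.2)
```

Call:
{"name": "play_rows", "arguments": {"dp": [[1, -4, 0], [0, 0, -25], [0, 0, -25], [0, 0, -10], [0, 0, 0], [0, 0, 0]], "yaw": [0, 0, 0, 0, 0, 0]}}

```text
t: 3.13
ee_pos: [408.9, 272.1, 9.2]
orientation: [0.92, 3.003, 0.001]
ft_force: [0.4, 0.1, -0.4]
width: 87.9
grasp_force: 0.0
```

Call:
{"name": "play_rows", "arguments": {"dp": [[0, 0, 0], [0, 0, 0], [0, 0, 0], [0, 0, 0], [0, 0, 0], [0, 0, 0], [0, 0, 0], [0, 0, 0]], "yaw": [0, 0, 0, 0, 0, 0, 0, 0], "gripper": 1}}

```text
t: 3.8
ee_pos: [408.4, 271.8, 8.4]
orientation: [-0.921, -3.004, 0.0]
ft_force: [1.2, 0.6, 0.5]
width: 38.2
grasp_force: 0.0
```

Call:
{"name": "play_rows", "arguments": {"dp": [[0, 0, 0], [0, 0, 0], [0, 0, 0], [0, 0, 0], [0, 0, 0], [0, 0, 0], [0, 0, 0]], "yaw": [0, 0, 0, 0, 0, 0, 0]}}

```text
t: 4.38
ee_pos: [408.5, 271.8, 8.4]
orientation: [0.921, 3.004, 0.0]
ft_force: [-0.6, 0.3, 0.8]
width: 0.1
grasp_force: 0.0
```

Call:
{"name": "play_rows", "arguments": {"dp": [[0, 0, 20], [0, 0, 30], [0, 0, 35], [0, 0, 35], [0, 0, 0], [0, 0, 0]], "yaw": [0, 0, 0, 0, 0, 0]}}

```text
t: 4.88
ee_pos: [409.8, 272.7, 130.3]
orientation: [0.92, 3.001, 0.006]
ft_force: [-0.3, -0.1, 0.0]
width: 0.9
grasp_force: 0.0
```

Run:
```python
from h import *
np.set_printoptions(precision=1,suppress=True)
p,T=cam('top');C=cloud(p,T)
s=(C[...,2]>18)&(C[...,2]<30)&(np.hypot(C[...,0]-560,C[...,1]-35)<120);P=C[s];print(s.sum(),np.median(P,0),rect(P))
I=p['pixels'][s].astype(int).sum(1);print('dark',rect(P[I<200]),(I<200).sum(),np.percentile(I,[1,5,50]))
D=P[I<200];print(D)
s=(C[...,2]>31)&(C[...,2]<48)&(np.hypot(C[...,0]-560,C[...,1]-35)<80);print('head',C[s])
a=p['pixels'][130:215,310:380,::-1];cv2.imwrite('pics/pl.png',cv2.resize(a,None,fx=7,fy=7,interpolation=cv2.INTER_NEAREST))
```

```text
2020 [531.6  33.1  23.8] (array([534.7,  32. ]), array([154.8,  87.1]), 1.5)
dark (array([556.8,  32.4]), array([40.9,  3.7]), 2.4) 14 [222.4 380.  588. ]
[[576.9  35.1  24.8]
 [577.3  32.   22.2]
 [574.6  34.8  23.4]
 [548.9  33.4  26.3]
 [546.8  32.4  22. ]
 [546.7  30.2  23.4]
 [544.2  32.6  22.8]
 [544.   30.6  25.1]
 [541.5  32.9  24. ]
 [541.6  30.3  23.7]
 [538.8  33.5  26.3]
 [539.2  29.8  21.5]
 [536.4  33.2  24.7]
 [536.5  30.5  24.1]]
head [[567.7  38.2  37.4]
 [567.4  36.3  40. ]
 [567.4  33.8  39.9]
 [567.4  31.2  39.6]
 [567.5  28.5  38.7]
 [565.4  40.4  36. ]
 [565.2  38.2  37.3]
 [565.2  35.7  37.4]
 [565.1  33.4  37.9]
 [564.7  31.7  41.2]
 [564.9  28.9  40.1]
 [565.   26.1  38.6]
 [562.5  41.1  38.9]
 [562.8  38.1  36.9]
 [562.7  35.9  37.7]
 [562.5  33.6  38.7]
 [563.   30.2  34.9]
 [562.5  28.6  38.6]
 [562.6  25.9  38. ]
 [562.6  23.3  37.6]
 [560.5  40.2  35. ]
 [559.7  39.3  41.9]
 [560.   36.2  39.2]
 [560.   33.7  39.1]
 [560.   31.3  39.2]
 [559.9  28.9  39.9]
 [560.   26.2  39. ]
 [560.   23.8  39.2]
 [557.8  40.7  36.8]
 [557.6  38.5  38.1]
 [557.6  36.   38.1]
 [557.6  33.5  37.9]
 [557.6  31.   37.8]
 [557.6  28.6  38.5]
 [557.8  25.5  36. ]
 [557.8  23.1  36.1]
 [555.3  40.8  37.1]
 [554.9  39.1  40.6]
 [555.4  35.5  35.7]
 [555.1  33.6  38.1]
 [555.2  30.9  37.6]
 [555.   28.7  38.7]
 [554.9  26.5  39.6]
 [552.7  38.5  37.7]
 [552.5  36.4  39.6]
 [553.1  32.6  34.1]
 [552.5  31.4  39.3]
 [552.4  29.1  40.1]
 [550.3  33.2  36.5]]
```

View pics/pl.png

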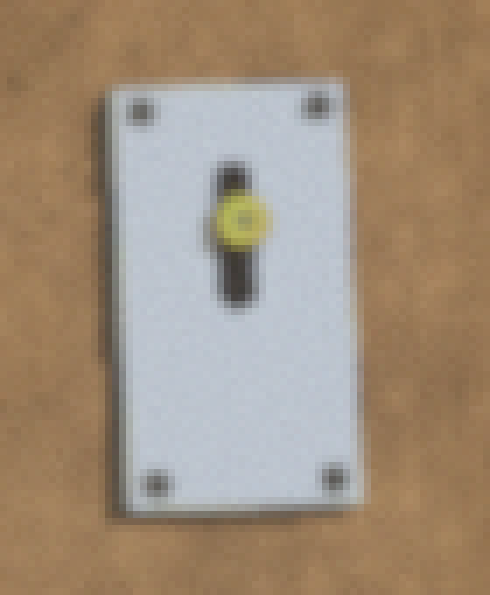

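Run:
```python
from h import *
p,T=cam('wrist');save(p,'w2.png')
C=cloud(p,T)
s=(C[...,2]>30)&(C[...,2]<45)&(np.hypot(C[...,0]-408,C[...,1]-272)<60);P=C[s];print(s.sum(),P.mean(0),rect(P))
```

```text
315 [407.33588685 272.94865583  38.34877364] (array([407.9, 272.6]), array([ 9.7, 23.2]), 55.9)
```

View pics/w2.png

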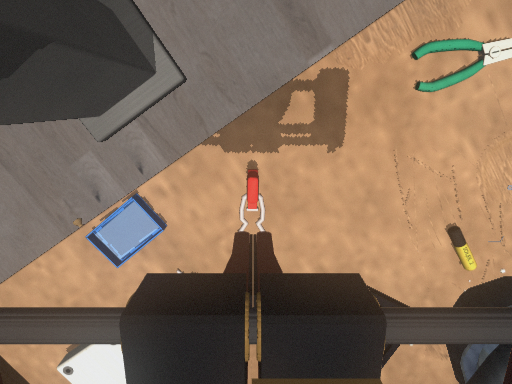

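Run:
```python
from h import *
np.set_printoptions(precision=3,suppress=True)
o=ctrl.get_obs();print(o['ee_pos'],o['orientation'],o['qpos'])
p,T=cam('wrist');C=cloud(p,T);H=np.array(p['hand_eye']);print(H)
for v in [230,234,238,242,250,260]: print(v,C[v,250],C[v,256],p['range_z'][v,250])
q=np.linalg.inv(T)@np.r_[o['ee_pos'],1];print('tcp px',p['cx']+p['fx']*q[0]/-q[2],p['cy']-p['fy']*q[1]/-q[2],-q[2])
p,T=cam('top');C=cloud(p,T)
s=(C[...,2]>20)&(C[...,2]<45)&(np.hypot(C[...,0]-412,C[...,1]-272)<30);P=C[s];print(s.sum(),P)
s=(C[...,2]>90)&(np.hypot(C[...,0]-412,C[...,1]-272)<80);print(s.sum(),rect(C[s]),C[s][:,2].min())
a=p['pixels'][170:260,200:320,::-1];cv2.imwrite('pics/t2.png',cv2.resize(a,None,fx=5,fy=5))
```

```text
[407.931 271.504 127.824] [-0.921 -3.003  0.001] [ 0.563  0.315  1.97  -0.     0.858 -0.413]
[[   0.001    0.963    0.271   73.729]
 [   1.      -0.001    0.       0.021]
 [   0.       0.271   -0.963 -197.69 ]
 [   0.       0.       0.       1.   ]]
230 [448.292 240.953   0.907] [451.239 246.283   2.32 ] 346.12973
234 [399.131 275.944 164.191] [399.635 279.221 167.767] 172.61331
238 [399.204 275.946 169.346] [401.339 278.074 167.933] 167.66689
242 [399.061 276.097 174.826] [402.574 277.228 169.438] 162.33606
250 [399.271 276.041 183.525] [400.748 278.306 183.621] 154.01674
260 [399.546 275.949 193.117] [401.027 278.021 192.978] 144.85753
tcp px 252.54632590973955 226.97960472404745 210.26865084814284
0 []
10074 (array([412. , 271.6]), array([159.4, 121.6]), 31.9) 255.20599894552834
```

View pics/t2.png

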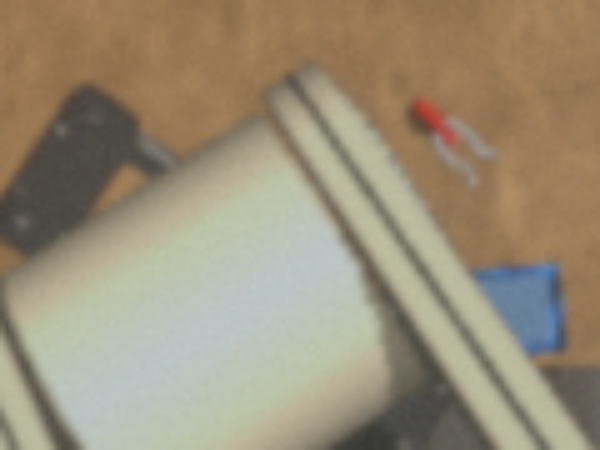

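Run:
```python
from h import *
print(ctrl.grasp_offset,[a for a in dir(ctrl) if a[0]!='_'])
p,T=cam('wrist');C=cloud(p,T);o=ctrl.get_obs()
s=(C[...,2]>100)&(np.hypot(C[...,0]-408,C[...,1]-272)<40);P=C[s];i=np.argsort(P[:,2])[:8];print(o['ee_pos'],P[i].round(1))
```

```text
18.700000000000003 ['Unreachable', 'get_obs', 'grasp_offset']
[407.49751976 271.23267578 126.97964364] [[395.  272.  161.9]
 [395.5 272.9 162.2]
 [396.3 274.2 162.2]
 [402.3 283.1 162.3]
 [399.6 276.3 162.3]
 [400.2 277.1 162.4]
 [400.8 281.  162.4]
 [394.5 271.8 162.6]]
```

Call:
{"name": "play_rows", "arguments": {"dp": [[0, 0, -30], [0, 0, -25], [0, 0, 0], [0, 0, 0], [0, 0, 0], [0, 0, 0], [0, 0, 0], [0, 0, 0]], "yaw": [0, 0, 0, 0, 0, 0, 0, 0], "gripper": 0}}

```text
t: 5.8
ee_pos: [409.1, 272.2, 74.3]
orientation: [0.92, 3.003, 0.002]
ft_force: [-0.7, -0.1, -0.4]
width: 50.1
grasp_force: 0.0
```

Call:
{"name": "play_rows", "arguments": {"dp": [[0, 0, 0], [0, 0, 0], [0, 0, 0], [0, 0, 0], [0, 0, -20], [0, 0, -20], [0, 0, -15], [0, 0, 0]], "yaw": [0, 0, 0, 0, 0, 0, 0, 0]}}

```text
t: 6.47
ee_pos: [406.8, 270.7, 16.1]
orientation: [-0.92, -3.001, 0.005]
ft_force: [-0.1, 0.3, -0.3]
width: 88.1
grasp_force: 0.0
```

Call:
{"name": "play_rows", "arguments": {"dp": [[0, 0, -4], [0, 0, -4], [0, 0, -4], [0, 0, -4], [0, 0, -2], [0, 0, -2], [0, 0, 0]], "yaw": [0, 0, 0, 0, 0, 0, 0]}}

```text
t: 7.05
ee_pos: [408.4, 271.8, -1.8]
orientation: [-0.921, -3.004, 0.0]
ft_force: [0.2, -0.5, -0.4]
width: 88.2
grasp_force: 0.0
```

Call:
{"name": "play_rows", "arguments": {"dp": [[0, 0, -3], [0, 0, -3], [0, 0, -3], [0, 0, -3], [0, 0, 0]], "yaw": [0, 0, 0, 0, 0]}}

```text
t: 7.47
ee_pos: [408.1, 271.6, -14.2]
orientation: [-0.921, -3.003, 0.001]
ft_force: [-0.5, -0.0, 0.4]
width: 87.8
grasp_force: 0.0
```

Call:
{"name": "play_rows", "arguments": {"dp": [[0, 0, -2], [0, 0, -2], [0, 0, -2], [0, 0, 0]], "yaw": [0, 0, 0, 0]}}

```text
t: 7.8
ee_pos: [408.3, 271.7, -20.0]
orientation: [-0.921, -3.003, 0.001]
ft_force: [-0.5, 0.6, 0.1]
width: 87.9
grasp_force: 0.0
```

Run:
```python
from h import *
p,T=cam('wrist');save(p,'w3.png');C=cloud(p,T);o=ctrl.get_obs();print(o['ee_pos'],o['ft_force'])
for u0,u1 in [(100,200),(300,420)]:
    s=np.zeros((384,512),bool);s[150:300,u0:u1]=1;s&=(C[...,2]>3)
    for lo in [4,8,12,16,20,24,28]:
        m=s&(C[...,2]>lo)&(C[...,2]<lo+4)&(np.hypot(C[...,0]-408,C[...,1]-272)<70);print(u0,lo,m.sum(),C[m].mean(0).round() if m.any() else '')
```

```text
[408.30576048 271.7574272  -19.83128844] [-0.27805497  0.41709587  0.07954522]
100 4 0 
100 8 0 
100 12 18 [379. 237.  16.]
100 16 122 [379. 236.  18.]
100 20 147 [379. 237.  22.]
100 24 156 [379. 236.  26.]
100 28 160 [379. 236.  30.]
300 4 0 
300 8 0 
300 12 13 [430. 313.  15.]
300 16 137 [430. 312.  18.]
300 20 137 [430. 312.  22.]
300 24 152 [430. 312.  26.]
300 28 167 [430. 312.  30.]
```

View pics/w3.png

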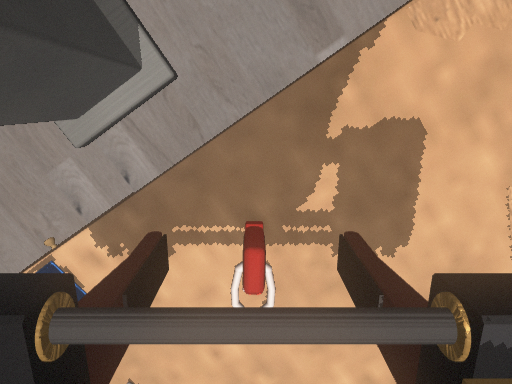

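Call:
{"name": "play_rows", "arguments": {"dp": [[0, 0, -2], [0, 0, -2], [0, 0, -1], [0, 0, 0], [0, 0, 0]], "yaw": [0, 0, 0, 0, 0]}}

```text
t: 8.27
ee_pos: [408.4, 271.8, -24.7]
orientation: [-0.921, -3.004, 0.0]
ft_force: [0.2, -0.3, 0.3]
width: 87.6
grasp_force: 0.0
```

Call:
{"name": "play_rows", "arguments": {"dp": [[0, 0, 0], [0, 0, 0], [0, 0, 0], [0, 0, 0], [0, 0, 0], [0, 0, 0], [0, 0, 0], [0, 0, 0]], "yaw": [0, 0, 0, 0, 0, 0, 0, 0], "gripper": 1}}

```text
t: 8.93
ee_pos: [408.4, 271.8, -24.6]
orientation: [-0.921, -3.004, 0.0]
ft_force: [0.1, 0.9, -1.3]
width: 38.0
grasp_force: 0.0
```

Call:
{"name": "play_rows", "arguments": {"dp": [[0, 0, 0], [0, 0, 0], [0, 0, 0], [0, 0, 0], [0, 0, 0], [0, 0, 0], [0, 0, 0]], "yaw": [0, 0, 0, 0, 0, 0, 0]}}

```text
t: 9.52
ee_pos: [408.5, 271.8, -24.6]
orientation: [0.921, 3.004, 0.0]
ft_force: [0.5, 0.1, -0.1]
width: 9.7
grasp_force: 30.0
```

Call:
{"name": "play_rows", "arguments": {"dp": [[0, 0, 15], [0, 0, 30], [0, 0, 35], [0, 0, 35], [10, -13, 25], [22, -29, 15], [22, -29, 0], [22, -29, 0]], "yaw": [0, 0, 0, 0, 5, 6, 6, 6]}}

```text
t: 10.18
ee_pos: [485.8, 171.2, 132.0]
orientation: [0.293, 3.125, 0.002]
ft_force: [0.6, 1.0, -1.5]
width: 9.8
grasp_force: 30.0
```

Call:
{"name": "play_rows", "arguments": {"dp": [[22, -29, 0], [22, -29, 0], [22, -29, 0], [22, -29, 0], [22, -29, 0], [12, -5, 0], [0, 0, 0], [0, 0, 0]], "yaw": [6, 6, 1, 0, 0, 0, 0, 0]}}

```text
t: 10.85
ee_pos: [606.0, 21.5, 129.8]
orientation: [0.05, -3.14, -0.0]
ft_force: [0.2, 0.5, -1.2]
width: 10.0
grasp_force: 30.0
```

```bash
cat > look.py <<'E'
from h import *
np.set_printoptions(precision=1,suppress=True)
o=ctrl.get_obs();M=R.from_rotvec(o['orientation']).as_matrix()
print(o['t'],o['ee_pos'],np.degrees(np.arctan2(M[1,1],M[0,1])),o['width'],o['grasp_force'],o['ft_force'])
p,T=cam('wrist');C=cloud(p,T)
near=lambda x,y,r:np.hypot(C[...,0]-x,C[...,1]-y)<r
s=(C[...,2]>18)&(C[...,2]<29)&near(535,32,110);print('plate',s.sum(),np.median(C[s],0),rect(C[s]))
s=(C[...,2]>33)&(C[...,2]<46)&near(560,33,40);P=C[s];print('head',s.sum(),np.median(P,0) if len(P) else '',cv2.minEnclosingCircle(P[:,:2].astype(np.float32)) if len(P) else '')
s=(C[...,2]>20)&(C[...,2]<28)&near(556,33,45)&(p['pixels'].astype(int).sum(2)<200);
if s.any(): print('slot',s.sum(),rect(C[s]))
for k in ['pin','pin_head','clip','clip_mouth','clip_grip']:
    for d in models.landmark_of(p,k)[:2]: print(k,round(d['conf'],2),np.array(d['location']),pt(p,T,*d['location']))
save(p,'w%d.png'%p['shot'])
print(p['shot'])
E
python3 look.py
```

```text
10.85 [606.   21.5 129.8] 91.84163337903374 9.96004163532689 29.99935805797577 [ 0.2  0.5 -1.2]
plate 18367 [521.6  29.9  25.3] (array([531.4,  30.5]), array([153.8,  86.3]), 1.7)
head 440 [556.4  31.1  39.6] ((556.6824951171875, 31.22553825378418), 9.82087516784668)
slot 369 (array([552.8,  31.2]), array([51.3, 12.1]), 2.2)
pin 0.94 [264.4 135.3] [558.   29.6  39.3]
pin_head 0.63 [267.4 134.8] [557.4  32.   40.3]
clip 0.78 [250.6 300. ] [738.   23.5   0.6]
clip 0.63 [411.5  26.9] [464.1 155.3   0.4]
clip_mouth 0.85 [404.4   7.9] [449.6 146.6   1. ]
clip_grip 0.63 [444.6  47.5] [483.1 176.2  21.7]
clip_grip 0.56 [252.6 261.6] [598.2  21.1 193.3]
12
```

Call:
{"name": "play_rows", "arguments": {"dp": [[-30, 2, 0], [-35, 2, 0], [-35, 2, 0], [-31, 1, 0], [0, 0, -30], [0, 0, -35], [0, 0, -30], [0, 0, 0]], "yaw": [0, 0, 0, 0, 0, 0, 0, 0]}}

```text
t: 11.82
ee_pos: [471.4, 29.2, 31.6]
orientation: [0.054, -3.133, 0.0]
ft_force: [-0.9, -0.3, -0.4]
width: 9.7
grasp_force: 30.0
```

Call:
{"name": "play_rows", "arguments": {"dp": [[0, 0, -15], [0, 0, -8], [0, 0, 0], [0, 0, 0], [0, 0, 0]], "yaw": [0, 0, 0, 0, 0]}}

```text
t: 12.23
ee_pos: [476.2, 29.0, 13.5]
orientation: [-0.053, 3.14, 0.0]
ft_force: [0.1, 0.3, -0.9]
width: 10.0
grasp_force: 30.0
```

```bash
python3 look.py
```

```text
12.2333 [476.2  29.   13.5] 91.92765673235895 10.023201319237176 29.99926507472992 [ 0.1  0.3 -0.9]
plate 9385 [471.2  29.3  25.2] (array([518.3,  30.1]), array([130.1,  86.4]), 1.8)
head 815 [554.3  31.3  39.6] ((556.2086181640625, 31.565065383911133), 10.32382869720459)
slot 40 (array([553.9,  31.5]), array([ 6.2, 12.3]), 1.2)
pin 0.56 [254.2 352.2] [546.3  32.2  39. ]
pin_head 0.66 [252.6 366.7] [556.4  31.6  39.5]
clip 0.68 [451.7 208.3] [463.4 156.3   1.6]
clip 0.62 [251.7 300.7] [520.   29.8  25.5]
clip_mouth 0.6 [440.7 192.2] [453.  147.2   1.7]
clip_grip 0.82 [254.9 261.2] [467.8  29.6  77.4]
clip_grip 0.78 [498.9 242.1] [474.5 170.   29.3]
13
```

Call:
{"name": "play_rows", "arguments": {"dp": [[0, 0, -6], [0, 0, -4], [0, 0, -2], [0, 0, -1], [0, 0, 0], [0, 0, 0]], "yaw": [0, 0, 0, 0, 0, 0]}}

```text
t: 13.03
ee_pos: [475.4, 28.8, -0.6]
orientation: [0.053, -3.141, 0.0]
ft_force: [-2.3, 0.0, 3.8]
width: 9.8
grasp_force: 30.0
```

Call:
{"name": "play_rows", "arguments": {"dp": [[0, 0, -0.6], [0, 0, 0], [0, 0, 0]], "yaw": [0, 0, 0]}}

```text
t: 13.28
ee_pos: [475.5, 28.8, -0.7]
orientation: [-0.053, 3.141, -0.0]
ft_force: [-3.5, -0.8, 13.3]
width: 9.8
grasp_force: 30.0
```

```bash
python3 look.py | tail -1; ls pics | tail -2
```

```text
14
w2.png
w3.png
```

View pics/w14.png

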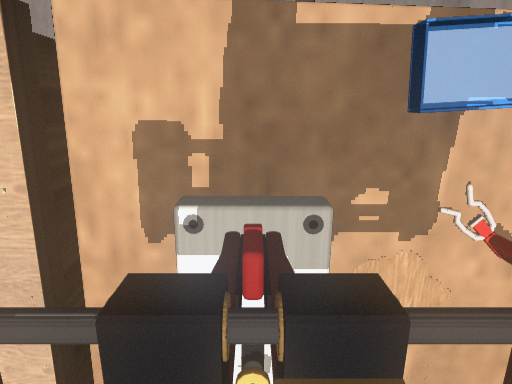

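Call:
{"name": "play_rows", "arguments": {"dp": [[0, 0, 1.0], [0, 0, 0], [0, 0, 0]], "yaw": [0, 0, 0]}}

```text
t: 13.83
ee_pos: [475.4, 28.8, -0.5]
orientation: [0.053, -3.141, 0.0]
ft_force: [-0.5, 0.4, -0.5]
width: 9.8
grasp_force: 30.0
```

Call:
{"name": "play_rows", "arguments": {"dp": [[5, 0.15, 0], [6, 0.2, 0], [6, 0.2, 0], [5, 0.15, 0], [4, 0.1, 0], [0, 0, 0], [0, 0, 0]], "yaw": [0, 0, 0, 0, 0, 0, 0]}}

```text
t: 14.42
ee_pos: [501.6, 29.6, -0.4]
orientation: [0.053, -3.141, 0.0]
ft_force: [0.2, -0.3, -0.6]
width: 9.6
grasp_force: 30.0
```

Call:
{"name": "play_rows", "arguments": {"dp": [[1.5, 0.05, 0], [1.5, 0.05, 0], [1.5, 0.05, 0], [1.5, 0.05, 0], [0, 0, 0]], "yaw": [0, 0, 0, 0, 0]}}

```text
t: 14.83
ee_pos: [507.9, 29.9, -0.1]
orientation: [-0.053, 3.141, -0.0]
ft_force: [0.1, 1.0, -1.4]
width: 9.9
grasp_force: 30.0
```

Call:
{"name": "play_rows", "arguments": {"dp": [[1, 0.03, 0], [1, 0.03, 0], [1, 0.03, 0], [1, 0.03, 0], [0, 0, 0]], "yaw": [0, 0, 0, 0, 0]}}

```text
t: 15.25
ee_pos: [510.8, 29.9, -0.5]
orientation: [0.053, -3.14, 0.0]
ft_force: [-3.0, 0.8, -0.4]
width: 9.7
grasp_force: 30.0
```

Call:
{"name": "play_rows", "arguments": {"dp": [[1, 0.03, 0], [1, 0.03, 0], [1, 0.03, 0], [1, 0.03, 0], [0, 0, 0]], "yaw": [0, 0, 0, 0, 0]}}

```text
t: 15.67
ee_pos: [515.7, 30.1, -0.3]
orientation: [-0.052, 3.141, -0.0]
ft_force: [-1.8, 0.2, -1.4]
width: 9.9
grasp_force: 30.0
```

Call:
{"name": "play_rows", "arguments": {"dp": [[1, 0.03, 0], [1, 0.03, 0], [1, 0.03, 0], [0, 0, 0]], "yaw": [0, 0, 0, 0]}}

```text
t: 16.0
ee_pos: [518.8, 30.2, -0.2]
orientation: [-0.053, 3.141, -0.0]
ft_force: [-1.9, 1.2, -0.3]
width: 9.9
grasp_force: 30.0
```

Call:
{"name": "play_rows", "arguments": {"dp": [[1, 0.03, 0], [1, 0.03, 0], [0, 0, 0]], "yaw": [0, 0, 0]}}

```text
t: 16.25
ee_pos: [520.8, 30.3, -0.2]
orientation: [-0.053, 3.141, 0.0]
ft_force: [-1.9, -0.5, -1.3]
width: 9.2
grasp_force: 30.0
```

Call:
{"name": "play_rows", "arguments": {"dp": [[1, 0.03, 0], [1, 0.03, 0], [0, 0, 0]], "yaw": [0, 0, 0]}}

```text
t: 16.5
ee_pos: [522.7, 30.3, -0.2]
orientation: [-0.053, 3.141, -0.0]
ft_force: [-1.9, -0.1, -0.0]
width: 9.9
grasp_force: 30.0
```

Call:
{"name": "play_rows", "arguments": {"dp": [[1, 0.03, 0], [1, 0.03, 0], [0, 0, 0]], "yaw": [0, 0, 0]}}

```text
t: 16.75
ee_pos: [524.8, 30.4, -0.2]
orientation: [-0.052, 3.141, 0.0]
ft_force: [-1.2, -0.3, -0.4]
width: 9.7
grasp_force: 30.0
```

Call:
{"name": "play_rows", "arguments": {"dp": [[1, 0.03, 0], [1, 0.03, 0], [0, 0, 0]], "yaw": [0, 0, 0]}}

```text
t: 17.0
ee_pos: [526.3, 30.4, -0.3]
orientation: [0.053, -3.141, -0.0]
ft_force: [-2.7, -0.3, -1.5]
width: 10.1
grasp_force: 30.0
```

Call:
{"name": "play_rows", "arguments": {"dp": [[1, 0.03, 0], [1, 0.03, 0], [0, 0, 0]], "yaw": [0, 0, 0]}}

```text
t: 17.25
ee_pos: [527.3, 30.4, -0.5]
orientation: [0.052, -3.139, 0.0]
ft_force: [-5.7, -0.1, -0.7]
width: 10.0
grasp_force: 30.0
```

Call:
{"name": "play_rows", "arguments": {"dp": [[1, 0.03, 0], [0, 0, 0]], "yaw": [0, 0]}}

```text
t: 17.42
ee_pos: [528.3, 30.5, -0.5]
orientation: [0.052, -3.139, 0.0]
ft_force: [-3.8, -0.3, -1.0]
width: 9.9
grasp_force: 30.0
```

Call:
{"name": "play_rows", "arguments": {"dp": [[1, 0.03, 0], [0, 0, 0]], "yaw": [0, 0]}}

```text
t: 17.58
ee_pos: [530.4, 30.5, -0.3]
orientation: [0.053, -3.141, 0.0]
ft_force: [-2.1, 0.3, -0.7]
width: 10.1
grasp_force: 30.0
```

Call:
{"name": "play_rows", "arguments": {"dp": [[1, 0.03, 0], [0, 0, 0]], "yaw": [0, 0]}}

```text
t: 17.75
ee_pos: [534.1, 30.7, 0.4]
orientation: [-0.052, 3.136, 0.0]
ft_force: [3.1, -0.1, -0.5]
width: 9.8
grasp_force: 30.0
```

Call:
{"name": "play_rows", "arguments": {"dp": [[0, 0, 0], [0, 0, 0]], "yaw": [0, 0]}}

```text
t: 17.92
ee_pos: [533.5, 30.6, 0.4]
orientation: [-0.052, 3.137, 0.0]
ft_force: [2.3, 1.2, 0.4]
width: 9.7
grasp_force: 30.0
```

```bash
cat > look2.py <<'E'
from h import *
np.set_printoptions(precision=1,suppress=True)
for n in ['wrist','top']:
    o=ctrl.get_obs();p,T=cam(n);C=cloud(p,T);I=p['pixels'].astype(int)
    s=(C[...,2]>33)&(C[...,2]<46)&(np.hypot(C[...,0]-570,C[...,1]-32)<22);P=C[s];print(n,o['ee_pos'],s.sum(),cv2.minEnclosingCircle(P[:,:2].astype(np.float32)) if len(P) else '',P[:,:2].mean(0) if len(P) else '')
    for k in ['pin_head','clip','clip_mouth','clip_grip']:
        for d in models.landmark_of(p,k)[:2]: print(k,round(d['conf'],2),np.array(d['location']),pt(p,T,*d['location']))
    save(p,n+'%d.png'%p['shot']);print(p['shot'])
E
python3 look2.py
```

```text
wrist [533.5  30.6   0.4] 147 ((563.4197387695312, 31.464656829833984), 6.100839138031006) [562.3  31.5]
pin_head 0.58 [250.9 319.2] [505.2  29.2 132.9]
clip 0.82 [481.1 114.9] [462.1 155.7   1.6]
clip 0.74 [254.8 299.8] [561.3  32.6  36.7]
clip_mouth 0.86 [471.6  94.6] [451.4 148.8   0.4]
clip_grip 0.81 [253.9 261.6] [524.9  30.8  64.9]
15
top [531.9  30.6  -0. ] 1 ((582.7341918945312, 32.980010986328125), 9.999999747378752e-05) [582.7  33. ]
clip 0.65 [196.5 155.2] [579.9 404.6   9.7]
clip 0.4 [290.4 202.9] [456.9 163.9  -2.9]
clip_mouth 0.58 [296.8 207.3] [445.4 147.8  -0.1]
clip_grip 0.49 [196.1 156.1] [578.  406.1   6.6]
clip_grip 0.45 [284.8 189.6] [489.9 180.7  29.5]
16
```

Call:
{"name": "play_rows", "arguments": {"dp": [[1, 0.03, 0], [0, 0, 0]], "yaw": [0, 0]}}

```text
t: 18.58
ee_pos: [532.0, 30.6, -0.4]
orientation: [0.053, -3.14, 0.0]
ft_force: [1.6, 0.1, -0.5]
width: 9.9
grasp_force: 30.0
```

Call:
{"name": "play_rows", "arguments": {"dp": [[1, 0.03, 0], [0, 0, 0], [0, 0, 0]], "yaw": [0, 0, 0]}}

```text
t: 18.83
ee_pos: [532.7, 30.6, -0.5]
orientation: [0.053, -3.14, 0.0]
ft_force: [-0.5, 0.4, -0.2]
width: 9.7
grasp_force: 30.0
```

Run:
```python
from h import *
for i in range(2):
    o=ctrl.get_obs();p,T=cam('wrist');C=cloud(p,T)
    s=(C[...,2]>36)&(C[...,2]<42)&(np.abs(C[...,0]-570)<25)&(abs(C[...,1]-32)<12);P=C[s];print(o['ee_pos'],o['ft_force'],P[:,0].min(),P[:,0].max(),np.sort(P[:,0])[:5])
```

```text
[ 5.32745814e+02  3.05938000e+01 -4.92748911e-01] [-0.52393913  0.40378992 -0.18960292] 558.5766036573223 562.8592506585716 [558.57660366 559.01975669 559.21273359 559.22039866 559.2818865 ]
[ 5.32851212e+02  3.05679908e+01 -4.40257607e-01] [-0.06490043  0.35018952 -1.33335866] 558.3975900301856 562.8354313868394 [558.39759003 558.58731619 559.00428052 559.00572967 559.01801119]
```

Call:
{"name": "play_rows", "arguments": {"dp": [[0.8, 0.03, 0], [0, 0, 0]], "yaw": [0, 0]}}

```text
t: 19.1
ee_pos: [534.2, 30.6, -0.2]
orientation: [0.053, -3.141, 0.0]
ft_force: [0.3, -0.1, -0.9]
width: 9.9
grasp_force: 30.0
```

Call:
{"name": "play_rows", "arguments": {"dp": [[0.5, 0.02, 0], [0, 0, 0]], "yaw": [0, 0]}}

```text
t: 19.27
ee_pos: [534.3, 30.7, -0.3]
orientation: [0.053, -3.14, 0.0]
ft_force: [-0.5, -0.1, 0.1]
width: 9.8
grasp_force: 30.0
```

Call:
{"name": "play_rows", "arguments": {"dp": [[0.5, 0.02, 0], [0, 0, 0]], "yaw": [0, 0]}}

```text
t: 19.43
ee_pos: [534.5, 30.7, -0.4]
orientation: [0.053, -3.14, 0.0]
ft_force: [-2.5, -0.2, 0.0]
width: 9.8
grasp_force: 30.0
```

Call:
{"name": "play_rows", "arguments": {"dp": [[0.5, 0.02, 0], [0, 0, 0]], "yaw": [0, 0]}}

```text
t: 19.6
ee_pos: [535.3, 30.7, -0.4]
orientation: [0.052, -3.14, 0.0]
ft_force: [-1.9, -0.3, -0.3]
width: 9.7
grasp_force: 30.0
```

Call:
{"name": "play_rows", "arguments": {"dp": [[0.5, 0.02, 0], [0, 0, 0]], "yaw": [0, 0]}}

```text
t: 19.77
ee_pos: [536.1, 30.7, -0.4]
orientation: [0.053, -3.141, 0.0]
ft_force: [-2.2, -0.7, -1.0]
width: 10.1
grasp_force: 30.0
```

Call:
{"name": "play_rows", "arguments": {"dp": [[0.5, 0.02, 0], [0, 0, 0]], "yaw": [0, 0]}}

```text
t: 19.93
ee_pos: [536.8, 30.7, -0.3]
orientation: [0.053, -3.141, 0.0]
ft_force: [-3.3, 0.5, -1.4]
width: 9.9
grasp_force: 30.0
```

Call:
{"name": "play_rows", "arguments": {"dp": [[0.5, 0.02, 0], [0, 0, 0]], "yaw": [0, 0]}}

```text
t: 20.1
ee_pos: [537.3, 30.8, -0.2]
orientation: [-0.053, 3.141, -0.0]
ft_force: [-1.8, -0.5, -1.1]
width: 10.0
grasp_force: 30.0
```

Run:
```python
from h import *
for i in range(2):
    o=ctrl.get_obs();p,T=cam('wrist');C=cloud(p,T)
    s=(C[...,2]>36)&(C[...,2]<42)&(np.abs(C[...,0]-570)<25)&(abs(C[...,1]-32)<12);P=C[s];print(o['ee_pos'],o['ft_force'],np.sort(P[:,0])[:5])
```

```text
[ 5.37344532e+02  3.07968776e+01 -2.41179728e-01] [-1.80652746 -0.46470369 -1.11082574] [562.43829586 562.57009831 562.66336814 562.66373695 562.68965083]
[ 5.37371677e+02  3.07701029e+01 -2.18113795e-01] [-2.44245656 -0.24977103 -1.58134415] [562.39289198 562.64872005 562.66040979 562.71662116 562.79306555]
```

Call:
{"name": "play_rows", "arguments": {"dp": [[0.5, 0.02, 0], [0.5, 0.02, 0], [0, 0, 0]], "yaw": [0, 0, 0]}}

```text
t: 20.45
ee_pos: [538.1, 30.8, -0.2]
orientation: [0.053, -3.141, 0.0]
ft_force: [-3.2, -0.2, -0.8]
width: 10.3
grasp_force: 30.0
```

Call:
{"name": "play_rows", "arguments": {"dp": [[0.5, 0.02, 0], [0, 0, 0]], "yaw": [0, 0]}}

```text
t: 20.62
ee_pos: [538.2, 30.8, -0.3]
orientation: [0.053, -3.14, 0.0]
ft_force: [-5.0, 0.0, 1.0]
width: 10.1
grasp_force: 30.0
```

Call:
{"name": "play_rows", "arguments": {"dp": [[0.4, 0.02, 0], [0, 0, 0]], "yaw": [0, 0]}}

```text
t: 20.78
ee_pos: [538.2, 30.8, -0.4]
orientation: [0.053, -3.139, 0.0]
ft_force: [-6.2, -1.0, 0.2]
width: 9.9
grasp_force: 30.0
```

Call:
{"name": "play_rows", "arguments": {"dp": [[-0.7, 0, 0], [0, 0, 0], [0, 0, 0]], "yaw": [0, 0, 0]}}

```text
t: 21.03
ee_pos: [538.2, 30.8, -0.4]
orientation: [0.053, -3.141, 0.0]
ft_force: [-4.0, -0.3, -1.5]
width: 10.1
grasp_force: 30.0
```

Call:
{"name": "play_rows", "arguments": {"dp": [[0, 0, 0], [0, 0, 0], [0, 0, 0], [0, 0, 0], [0, 0, 0], [0, 0, 0], [0, 0, 0], [0, 0, 0]], "yaw": [0, 0, 0, 0, 0, 0, 0, 0], "gripper": 0.5}}

```text
t: 21.7
ee_pos: [538.5, 30.9, -0.2]
orientation: [-0.053, 3.141, -0.0]
ft_force: [-0.1, 0.0, 0.0]
width: 43.7
grasp_force: 0.0
```

Call:
{"name": "play_rows", "arguments": {"dp": [[0, 0, 10], [0, 0, 25], [0, 0, 35], [0, 0, 40], [10, 0, 30], [30, 0, 0], [30, 0, 0], [0, 0, 0]], "yaw": [0, 0, 0, 0, 0, 0, 0, 0]}}

```text
t: 22.37
ee_pos: [614.1, 30.9, 142.4]
orientation: [-0.052, 3.134, 0.0]
ft_force: [-0.3, -0.1, 0.3]
width: 43.8
grasp_force: 0.0
```

Run:
```python
from h import *
np.set_printoptions(precision=1,suppress=True)
o=ctrl.get_obs();p,T=cam('wrist');C=cloud(p,T);print(o['t'],o['ee_pos'])
s=(C[...,2]>36)&(C[...,2]<43)&(np.hypot(C[...,0]-573,C[...,1]-32)<14);print('head',cv2.minEnclosingCircle(C[s][:,:2].astype(np.float32)))
s=(C[...,2]>55)&(C[...,2]<70)&(np.hypot(C[...,0]-538,C[...,1]-31)<25);print('tab',rect(C[s]),C[s][:,2].mean())
for k in ['pin_head','clip']:
    for d in models.landmark_of(p,k)[:2]: print(k,d['conf'],np.array(d['location']))
q=np.linalg.inv(T)@np.array([560,32,40,1]);u=int(p['cx']-p['fx']*q[0]/q[2]);v=int(p['cy']+p['fy']*q[1]/q[2])
a=p['pixels'][max(v-60,0):v+60,max(u-60,0):u+60,::-1];cv2.imwrite('pics/fin.png',cv2.resize(a,None,fx=4.5,fy=4.5))
```

```text
22.3667 [614.1  30.9 142.4]
head ((572.7064819335938, 31.7022647857666), 9.918766975402832)
tab (array([537.6,  30.4]), array([22.6, 10.3]), 2.3) 62.434253324423125
pin_head 0.93 [255.6 143.3]
clip 0.74 [256.6 137.8]
clip 0.7 [399.1  18.8]
```

View pics/fin.png

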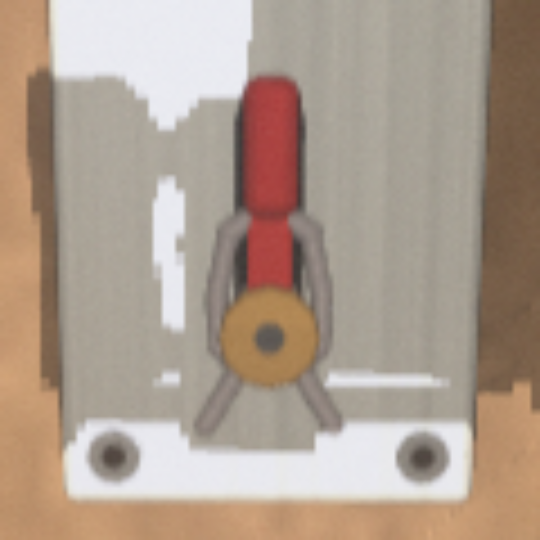

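The picture shows the pin head (270,338) in the clip's eye, with both legs emerging past it. The tab centre is 35 mm behind the head and flat at plate level, so the clip is seated and I'm handing in.

```bash
python3 -c "
from workcell import ticket
print(ticket.close_job())"
```

```text
the job is handed in; nothing more can be done
None
```

The larger clip is snapped fully home on the pin, released and lying flat on the plate. The job is handed in at about 22 s; the hand-in returned no verdict, so this rests on my last camera check.

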